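# Close the lift-up display flap with the hook pole

## Task

The glazed flap of the display case has been left propped open. Take the hook pole from the table, put its hook through the steel eye on the flap's edge and swing the flap down by that eye until it is fully shut, easing it home rather than slamming it, and keep the gripper and arm off the case and flap. Then unhook the pole and lay it flat on the table again without dropping it, leaving the mug, bowl and picture frame where they stand.

Things in the scene. Friction and masses are not known exactly. Their poses are not given: they have to be found in the camera images.
- case: Display case fixed on the table: black tube frame, light wood boards, 260 mm deep, 420 wide, 475 tall; origin at the centre of its underside. -x points out of its front (the flap side), y along its width, z up. Lower tier open; the board of the glazed upper tier is at 206-222 mm, set back 25 mm from the front.
- flap_hinge (a point): Fixed point on the flap's hinge line, at the middle of its width, 450 mm above the table, 4 mm in front of the case's frame. The hinge line is parallel to the case's y axis. Axes as the case's. The flap is a clear pane in a black frame, 400 mm wide, 16 thick, from here to 236 mm below when shut.
- flap (a joint): Flap angle, rad: 0 fully shut (upright against the front, at a stop); grows as its lower edge swings out and up. Starts at 1.05 to 1.4. Torque hinges (0.6 N m of friction; flap 350 g) hold it at any angle, so it does not fall: draw or push it all the way home, 1 to 3 N at the eye.
- flap_eye (a point): Centre of the steel ring eye below the middle of the flap's lower edge: 6 mm bar, clear hole 36 mm, the hole's axis along the hinge, so a hook enters sideways and can stay in while the flap turns. 264 mm from the hinge line along the flap, 8 mm to its front; 186 mm up when shut. Axes turn with the flap: y along the hinge, z to the hinge, -x out of its front.
- pole_grip (a point): Hook pole lying loose on the table, 520 mm long, about 170 g: wooden shaft 22 x 22 mm square, 360 long, then a ferrule and an 8 mm steel rod. This point: centre of the shaft near its balance, 270 mm from the butt, 11 mm above the table; grip here (the shaft goes on 90 mm ahead of it). x along the pole to the hook, z up as it lies.
- pole_hook (a point): Middle of the hook's finger, 250 mm along x and 24 mm along -y from pole_grip, same axes. The rod bends square there, level as the pole lies, and the straight finger points along -y: 47 mm long from the rod's centre line, 8 mm thick, 11 mm ball at its end.
- pole: The same pole; origin on its underside, 11 mm below pole_grip, same axes.
- mug_rim (a point): Bystander: white mug, 80 mm across, 85 tall; centre of its mouth.
- bowl: Bystander: blue bowl, 110 mm across, 50 tall; centre of its underside.
- frame: Bystander: small leaning wooden picture frame, 90 mm wide, 120 tall; centre of its underside.

How it is judged:
By the outcome, as a careful person would: the job done as asked, in the order asked, and still so for the second after the job is handed in, with the robot touching nothing.
It also fails if it takes over 58 s, if anything falls off the work surface, if the arm or the gripper's body presses on something with over 40 N, if the wrist force passes 120 N, or if a joint passes its speed limit or range.

## Robot

A 6-joint arm with a two-finger parallel gripper is mounted at the origin on the work surface. World frame = base frame: x ahead of the robot, y to its left, z up, the work surface at z = 0. Lengths are in mm, angles in degrees, forces in N, time in s.
With the tool pointing down it reaches from about 350 to 850 mm from the base axis. Payload 8.1 kg.
Tool frame: the origin (TCP) lies between the finger pads; the fingertips stand r.nose_length ahead of it and the grasp point (between the pads) lies 3 mm ahead of it (r.nose_length is the distance from the TCP to the fingertips, in mm); x points along the fingers, y is the direction in which the jaws open and shut, and the axes are right-handed (so a half turn about x gives the same grasp; the last joint's range is limited). The gripper opens to 85 mm and grips with 20 to 120 N. Pads are 22 mm wide; open, the fingers measure 114 mm over their backs; the gripper's body (76 mm by 85 mm) begins 54 mm behind the grasp point. The pads swing forward as they close: fully open they stand 13 mm farther back than shut.
Start: joints at [-74.221, 7.471, 85.268, -0, 87.261, -4.893], TCP at [211.834, -561.366, 253.292] pointing down, gripper open.
Joint ranges: [-169.43, 169.43], [-51.17, 129.36], [1.28, 143.12], [-76.62, 256.62], [0, 156.53], [-152.29, 152.29]. Speed limits (degrees/s): [136.94, 136.94, 159.86, 180, 180, 180].

## Interface

Orientations are given as [roll, pitch, yaw] about the fixed x, y, z axes, in that order (R = Rz(yaw) Ry(pitch) Rx(roll)).
In Python, from bench import sense, optics, order, r gives the robot as it stands.
- The arm moves only by the tool carry_out, never from a script. Its argument "commands" is one flat list of numbers, 7 for each row, row after row: the shift along the tool's x, y, z in m, then the turn, a rotation vector about the tool's x, y, z in degrees, then the closure, from -1 (fully open) to 1 (shut), so that 0 is half open. A call has 1 to 12 rows; each row is the pose to reach, as a shift and turn from the pose measured when the call began, along the tool's axes at that moment; what a row does not reach only later rows make up. A row lasts 1/8 s, in which the tool goes at most 62.5 mm and 10.7 degrees, less where a joint would pass 70% of its speed; a pose out of reach is approached as far as the arm can. A call with a gripper value outside its range is refused whole. The fingers move at their own pace and stop on an object; "grip_force" is the grip in N (left out, the last holds). Time passes only in rows, so rows that repeat a pose let the fingers close. It gives the time, the measured TCP pose, the force and the opening at its end, in the units of the state.
- sense(): the state, without advancing time (a new reading comes with each control period).
- optics.snapshot(name): name is "scene" or "top" or "wrist"; returns (picture, depth): 384x512x3 uint8, red, green, blue; 384x512 float32, mm along the optical axis (not along the pixel's ray), 0 where there is no reading.
- optics.calibration(name): a dict with "mtx" (3x3 intrinsics, pixels), "extrinsics" (4x4, takes a point from camera to world coordinates). Camera axes: x right, y up, looking along -z (the intrinsics and any distortion apply to the point x, -y, -z); pixel columns grow to the right and rows downward; lengths in mm; the calibration is good to about 2 mm. A picture is of the moment at which its call begins: read the wrist's pose just before it. calibration takes no time and is no camera call; for the wrist camera it gives the pose at the moment of the call.
- order.hand_in(): hands the job in, once; it reports no verdict.
The state is a dict: "time": time; "joint_pos": joint angles; "qd": joint speeds; "joint_efforts": joint torques, N m; "tool_pos": TCP position; "tcp_rot": TCP orientation; "ft_force": force on the tool from outside, world axes, zero at the start; "wrist_torque": the same for the moment, N m; "finger_gap": finger opening in mm.
Only numpy, scipy, OpenCV 4.12 (cv2) and the standard library are available. Lean on these libraries where they do the work, as an engineer would, in place of code of your own. Each camera call takes 0.05 s, during which the arm holds its last target. There are 200 camera calls.

## Working session

There is one attempt and no reset: what is moved stays moved. The work goes in short steps, Python scripts to look and compute and a tool call to move; the robot and the scene stay as the last step left them, time stands still between calls to the robot, and variables do not carry over. Pictures are saved under pics/ and viewed, about 8 in all and at most 12, crops included, and the job is handed in when it is done.

Besides the shell and the picture viewer there is one more tool, called after "Request:" as name(argument=value, ...), one argument or row to a line, values as JSON. carry_out: Moves the arm, as the interface text tells. Its arguments: {"type":"object","properties":{"commands":{"type":"array","items":{"type":"number"}},"grip_force":{"type":"number"}},"required":["commands"]}

```bash
mkdir -p pics; ls; python3 - <<'E'
from bench import sense, optics, order, r
import cv2,numpy as np
print(sense()); print(r.nose_length)
for n in("scene","top"):
    p,d=optics.snapshot(n); cv2.imwrite(f"pics/{n}0.png",p[:,:,::-1]); np.savez(f"{n}0.npz",p=p,d=d,**optics.calibration(n)); print(n,optics.calibration(n))
E
```

```text
pics
{'time': 0.0, 'joint_pos': array([-7.42222167e+01,  7.51772244e+00,  8.53276895e+01, -1.30423011e-03,
        8.72619952e+01, -4.89391223e+00]), 'qd': array([ 0.00247744,  0.03839887,  0.02916149,  0.01423159, -0.02941267,
        0.04214383]), 'joint_efforts': array([-7.15083734e-04, -5.69404149e+01, -5.00549769e+01, -2.99053481e-04,
        1.49247417e-02, -3.33384503e-05]), 'tool_pos': array([ 211.67565243, -560.88361264,  252.23237948]), 'tcp_rot': array([-94.19906848,  89.89258502, 106.47269055]), 'ft_force': array([ 0.50890688, -0.25587693, -0.8867903 ]), 'wrist_torque': array([-0.0288722 , -0.05574722,  0.02734298]), 'finger_gap': 85.2715384564264}
22.0
scene {'mtx': array([[382.40766773,   0.        , 258.50263607],
       [  0.        , 382.40766773, 200.70250172],
       [  0.        ,   0.        ,   1.        ]]), 'extrinsics': array([[ 6.05502219e-01, -7.32669698e-01,  3.10744553e-01,
         8.77399395e+02],
       [ 7.95843473e-01,  5.57672088e-01, -2.35870743e-01,
        -8.35994123e+01],
       [-4.78217922e-04,  3.90124283e-01,  9.20762084e-01,
         1.29808687e+03],
       [ 0.00000000e+00,  0.00000000e+00,  0.00000000e+00,
         1.00000000e+00]])}
top {'mtx': array([[350.86047891,   0.        , 247.38462418],
       [  0.        , 350.86047891, 187.83097241],
       [  0.        ,   0.        ,   1.        ]]), 'extrinsics': array([[-9.90250328e-03,  9.98324628e-01, -5.70076970e-02,
         4.61068285e+02],
       [-9.99950782e-01, -9.85157167e-03,  1.17439023e-03,
         1.93506709e+02],
       [ 6.10807274e-04,  5.70165206e-02,  9.98373048e-01,
         1.47451067e+03],
       [ 0.00000000e+00,  0.00000000e+00,  0.00000000e+00,
         1.00000000e+00]])}
```

View pics/scene0.png

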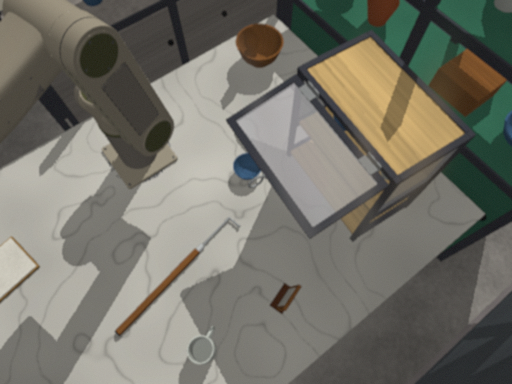

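View pics/top0.png

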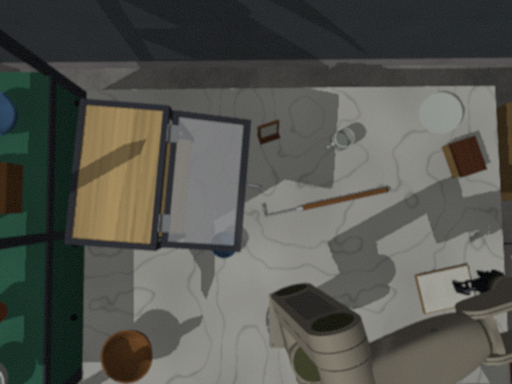

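Scene view: pole from butt (118,332) to hook (235,222), case upper right with the flap open toward the robot, eye hidden behind the flap frame. Top view: pole butt (388,189), hook (265,210), flap frame edge near x=245, eye near (253,186).

```bash
cat > h.py <<'E'
import numpy as np
def px2w(c,u,v,depth=None,z=None):
    "pixel -> world with a depth (mm) or on the plane at height z"
    K,E=c["mtx"],c["extrinsics"]
    d=np.array([(u-K[0,2])/K[0,0],-(v-K[1,2])/K[1,1],-1.])
    d=E[:3,:3]@d; o=E[:3,3]
    s=depth if depth is not None else (z-o[2])/d[2]
    return o+s*d
def w2px(c,P):
    K,E=c["mtx"],c["extrinsics"]
    q=E[:3,:3].T@(np.asarray(P,float)-E[:3,3])
    return np.array([K[0,2]+K[0,0]*q[0]/-q[2],K[1,2]-K[1,1]*q[1]/-q[2]])
def cloud(c,d):
    v,u=np.mgrid[:d.shape[0],:d.shape[1]]
    K,E=c["mtx"],c["extrinsics"]
    q=np.stack([(u-K[0,2])/K[0,0]*d,-(v-K[1,2])/K[1,1]*d,-d],-1)
    P=q@E[:3,:3].T+E[:3,3]; P[d==0]=np.nan
    return P
E
python3 - <<'E'
import numpy as np,cv2
from h import *
np.set_printoptions(precision=1,suppress=True)
t=np.load("top0.npz"); s=np.load("scene0.npz")
Pt=cloud(t,t["d"]);Ps=cloud(s,s["d"])
for n,(u,v) in dict(butt=(387,189),sh=(304,208),corner=(265,213),hook=(264,207)).items(): print("top",n,px2w(t,u,v,z=22 if n in("butt","sh") else 15),Pt[v,u])
for n,(u,v) in dict(butt=(118,331),sh=(198,252),corner=(232,220),tip=(238,228)).items(): print("sc",n,px2w(s,u,v,z=22 if n in("butt","sh") else 15),Ps[v,u])
for n,(u,v) in dict(fl=(247,122),fr=(238,247),hl=(170,110),hr=(160,246),eye=(253,186),cl=(164,108),cr=(155,246),bl=(84,103),br=(70,244),mug=(345,136),frame=(268,131)).items(): print("top",n,Pt[v,u])
a=cv2.resize(t["p"][90:260,150:300],(600,680),interpolation=cv2.INTER_CUBIC)[:600]
b=cv2.resize(s["p"][90:250,200:400],(800,640),interpolation=cv2.INTER_CUBIC)[:600]
cv2.imwrite("pics/c1.png",a[:,:,::-1]);cv2.imwrite("pics/c2.png",b[:,:,::-1])
E
```

```text
top butt [ 533.4 -387.1   22. ] [ 533.2 -385.1   27.1]
top sh [458.2 -41.4  22. ] [458.2 -41.7  20. ]
top corner [439.1 119.7  15. ] [438.9 119.3   6.3]
top hook [464.  123.6  15. ] [464.  123.    2.3]
sc butt [ 533.9 -382.2   22. ] [ 534.4 -381.8   23.8]
sc sh [473.1 -37.5  22. ] [473.6 -37.6  23.6]
sc corner [446.6 124.6  15. ] [445.7 125.   12.2]
sc tip [483.9 123.9  15. ] [480.2 125.9   2.8]
top fl [720.8 191.5 424.8]
top fr [345.3 221.9 424. ]
top hl [750.  417.1 459.5]
top hr [350.5 453.6 423.6]
top eye [528.2 174.9 395. ]
top cl [750.8 430.3 478. ]
top cr [356.  455.2 474.3]
top bl [768.5 662.4 475.2]
top br [ 294.9 1053.3 -238.1]
top mug [ 760.3 -223.     6.6]
top frame [772.3 105.7  63.2]
```

View pics/c1.png

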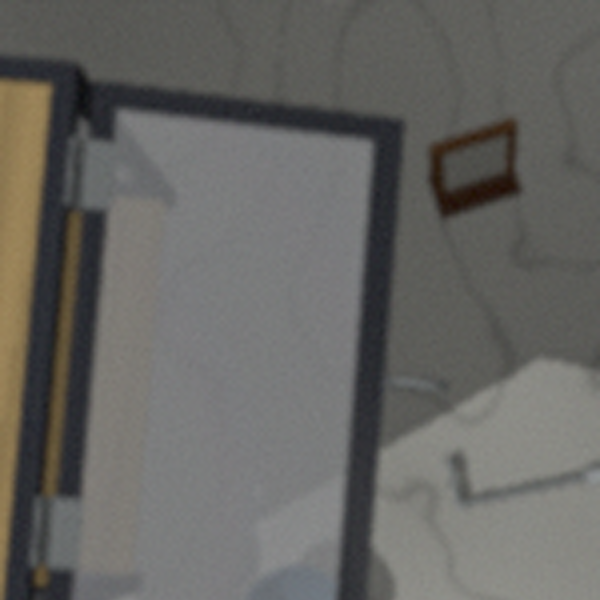

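View pics/c2.png

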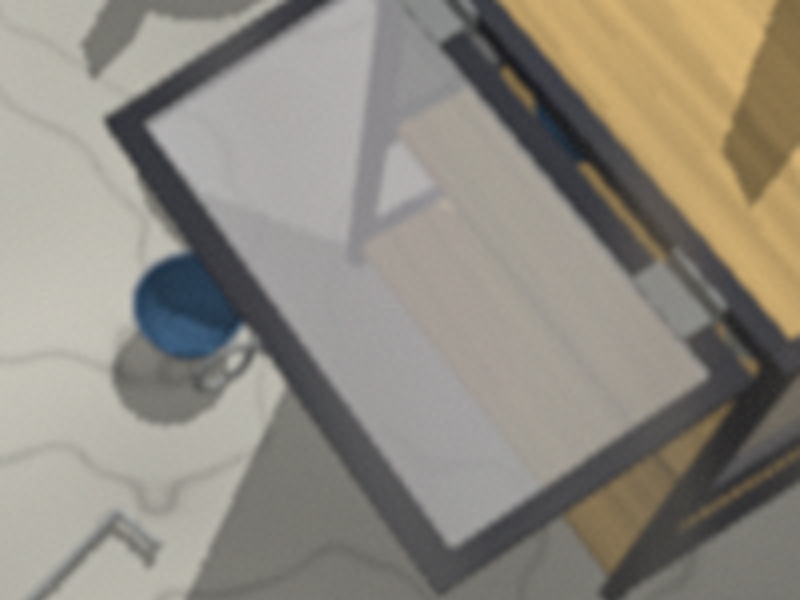

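Top crop: eye edge-on, from (247,185) to (262,186), on the flap's lower edge. Scene crop: eye ring centred near pixel (257,182), the bowl under it at (246,167), and the hook finger from (229,219) to (238,229). Next I fit the case, flap and pole numerically.

```bash
python3 - <<'E'
import numpy as np,cv2
from h import *
np.set_printoptions(precision=1,suppress=True)
t=np.load("top0.npz"); s=np.load("scene0.npz")
res={}
for n,c in (("top",t),("sc",s)):
    P=cloud(c,c["d"])
    m=(P[...,2]>462)&(P[...,2]<488)&(P[...,1]>400)&(P[...,1]<760)&(P[...,0]>300)&(P[...,0]<850)
    k,lab,st,_=cv2.connectedComponentsWithStats(m.astype(np.uint8)); i=1+st[1:,4].argmax()
    pts=P[lab==i]; print(n,"case",cv2.minAreaRect(pts[:,:2].astype(np.float32)),np.median(pts[:,2]))
    hsv=cv2.cvtColor(c["p"],cv2.COLOR_RGB2HSV).astype(int)
    # pole shaft: saturated orange near table
    m=(hsv[...,0]<20)&(hsv[...,1]>110)&(P[...,2]<60)&(P[...,1]>-420)&(P[...,1]<0)&(P[...,0]>420)&(P[...,0]<580)
    k,lab,st,_=cv2.connectedComponentsWithStats(m.astype(np.uint8)); i=1+st[1:,4].argmax()
    v,u=np.nonzero(lab==i)
    X=np.array([px2w(c,a,b,z=16) for a,b in zip(u,v)])
    print(n,"shaft",len(X),cv2.minAreaRect(X[:,:2].astype(np.float32)),X.mean(0)); vx=cv2.fitLine(X[:,:2].astype(np.float32),2,0,.01,.01).ravel(); print(vx)
    # dark flap frame
    m=(hsv[...,2]<85)&(P[...,2]>300)&(P[...,2]<470)&(P[...,1]>150)&(P[...,1]<440)&(P[...,0]>320)&(P[...,0]<770)
    Q=P[m]; A=np.c_[Q[:,:2],np.ones(len(Q))]
    for _ in range(4):
        w=np.linalg.lstsq(A,Q[:,2],rcond=None)[0]; e=Q[:,2]-A@w; k=abs(e)<max(6,1.5*np.median(abs(e))); Q,A=Q[k],A[k]
    print(n,"flap",len(Q),w,e.std(),"slope deg",np.degrees(np.arctan(np.hypot(*w[:2]))),np.percentile(Q,[1,99],axis=0))
E
```

```text
top case ((563.036865234375, 546.7199096679688), (299.1339416503906, 420.5307312011719), 84.95965576171875) 472.1016643071249
top shaft 309 ((498.198974609375, -212.74258422851562), (16.170528411865234, 354.371337890625), 11.725080490112305) [ 497.7 -212.6   16. ]
[   0.2   -1.   497.7 -212.6]
top flap 2426 [  0.    0.2 379.5] 1.9315175719953819 slope deg 10.392128873103232 [[339.4 185.6 421.1]
 [744.9 436.9 467.9]]
sc case ((564.424072265625, 547.025634765625), (300.15625, 423.1303405761719), 85.40997314453125) 471.96959511412183
sc shaft 669 ((499.7900695800781, -212.8745880126953), (20.670150756835938, 356.0041809082031), 11.614508628845215) [ 501.4 -220.7   16. ]
[   0.2   -1.   501.4 -220.7]
sc flap 2039 [  0.    0.2 380.7] 1.8408098643351771 slope deg 10.131461470635589 [[343.4 182.8 421.5]
 [739.4 438.1 466.9]]
```

```bash
python3 - <<'E'
import numpy as np,cv2
from h import *
np.set_printoptions(precision=1,suppress=True)
t=np.load("top0.npz"); s=np.load("scene0.npz")
a=np.radians(85.2); X=np.array([np.cos(a),np.sin(a),0]); Y=np.array([-X[1],X[0],0]); Z=np.array([0,0,1.])
H=np.array([563.7,546.9,0])+X*(150-264)+Z*450
print("H",H)
ims={n:cv2.resize(c["p"][:,:,::-1],None,fx=4,fy=4,interpolation=cv2.INTER_CUBIC) for n,c in(("t",t),("s",s))}
def dr(pts,col):
    for n,c in(("t",t),("s",s)):
        q=np.array([w2px(c,p) for p in pts])*4+1.5
        cv2.polylines(ims[n],[q.round().astype(int)],False,col,1,cv2.LINE_AA)
th=1.39
A=np.sin(th)*-X-np.cos(th)*Z; N=np.cos(th)*-X+np.sin(th)*Z
E=H+264*A+8*N; print("eye",E,w2px(t,E),w2px(s,E))
dr([E+21*(np.cos(k)*A+np.sin(k)*N) for k in np.linspace(0,6.3,30)],(0,0,255))
F=lambda l,y,n:H+l*A+y*Y+n*N
dr([F(0,200,16),F(236,200,16),F(236,-200,16),F(0,-200,16)],(0,255,0))
p=np.radians(90+11.4); px=np.array([np.cos(p),np.sin(p),0]); py=np.array([-px[1],px[0],0])
G=np.array([499,-212.8,11])+90*px; print("grip",G,"pole yaw",90+11.4)
dr([G-270*px+11*Z,G+90*px+11*Z],(255,0,0)); dr([G+90*px,G+250*px,G+250*px-py*47],(0,0,255))
cv2.imwrite("pics/o.png",np.hstack([ims["t"][460:1060,840:1160],ims["s"][560:1160,780:1260]]))
E
```

```text
H [554.2 433.3 450. ]
eye [532.3 173.1 410.4] [253.7 184.3] [256.9 181.4]
grip [ 481.2 -124.6   11. ] pole yaw 101.4
```

View pics/o.png

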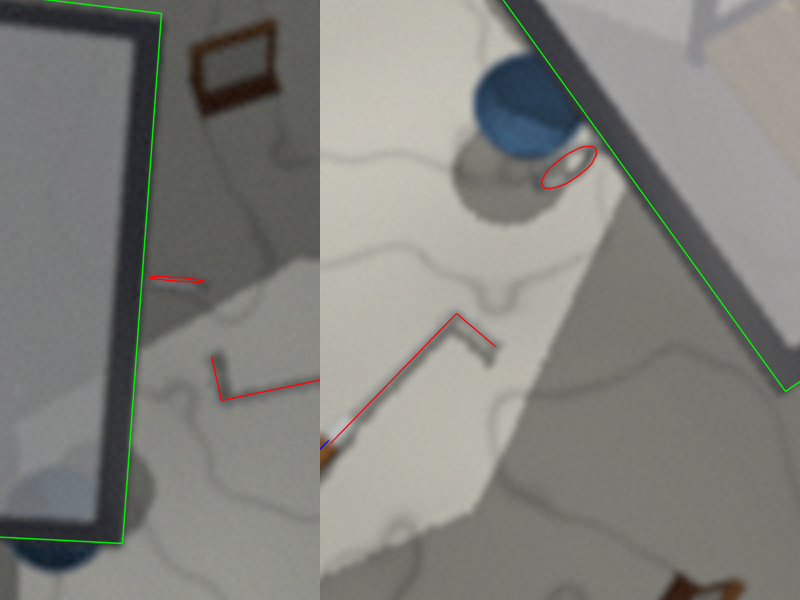

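```bash
cat >> h.py <<'E'
from scipy.spatial.transform import Rotation as Ro
def toolR(s): return Ro.from_euler("xyz",s["tcp_rot"],degrees=True)
def down(yaw_y):
    "tool pointing down with tool y at the given world yaw (deg)"
    a=np.radians(yaw_y); x=np.array([0,0,-1.]); y=np.array([np.cos(a),np.sin(a),0]); return Ro.from_matrix(np.c_[x,y,np.cross(x,y)])
def delta(s,P,R=None):
    R0=toolR(s); d=R0.inv().apply(np.asarray(P)-s["tool_pos"])/1000
    w=np.zeros(3) if R is None else np.degrees((R0.inv()*R).as_rotvec())
    return np.r_[d.round(4),w.round(2)]
E
python3 - <<'E'
from bench import sense
from h import *
np.set_printoptions(precision=4,suppress=True)
s=sense(); M=toolR(s).as_matrix(); print(M); print("y yaw",np.degrees(np.arctan2(M[1,1],M[0,1])))
p=np.radians(101); px=np.array([np.cos(p),np.sin(p),0]); C=np.array([499,-212.8,0]); G=C+90*px; print(G)
for yy in (11,-169): print(yy,delta(s,G+[0,0,120],down(yy)))
E
```

```text
[[-0.0005  0.353  -0.9356]
 [ 0.0016 -0.9356 -0.353 ]
 [-1.     -0.0017 -0.0001]]
y yaw -69.32782844253258
[ 481.8272 -124.4536    0.    ]
11 [  0.1329  -0.3128  -0.4068 -80.33    -0.07     0.08  ]
-169 [ 0.1329 -0.3128 -0.4068 99.67    0.08    0.08  ]
```

Request:
carry_out(
  commands=[0.133,-0.313,-0.407,-80.3,0,0,-1,0.133,-0.313,-0.407,-80.3,0,0,-1,0.133,-0.313,-0.407,-80.3,0,0,-1,0.133,-0.313,-0.407,-80.3,0,0,-1,0.133,-0.313,-0.407,-80.3,0,0,-1,0.133,-0.313,-0.407,-80.3,0,0,-1,0.133,-0.313,-0.407,-80.3,0,0,-1,0.133,-0.313,-0.407,-80.3,0,0,-1,0.133,-0.313,-0.407,-80.3,0,0,-1,0.133,-0.313,-0.407,-80.3,0,0,-1,0.133,-0.313,-0.407,-80.3,0,0,-1,0.133,-0.313,-0.407,-80.3,0,0,-1],
)

```text
time: 1.6
tool_pos: [481.7, -125.3, 120.3]
tcp_rot: [173.2, 89.9, 94.1]
ft_force: [1.0, -1.2, -0.5]
finger_gap: 85.3
```

```bash
python3 - <<'E'
from bench import sense,optics
from h import *
import cv2
np.set_printoptions(precision=4,suppress=True)
s=sense(); c=optics.calibration("wrist"); p,d=optics.snapshot("wrist"); print(s["tool_pos"],s["time"],s["joint_pos"])
P=cloud(c,d); hsv=cv2.cvtColor(p,cv2.COLOR_RGB2HSV).astype(int)
m=(hsv[...,0]<20)&(hsv[...,1]>110)&(P[...,2]<60)
k,lab,st,_=cv2.connectedComponentsWithStats(m.astype(np.uint8)); i=1+st[1:,4].argmax()
v,u=np.nonzero(lab==i); X=np.array([px2w(c,a,b,z=22) for a,b in zip(u,v)])
l=cv2.fitLine(X[:,:2].astype(np.float32),2,0,.01,.01).ravel(); print(st[i],l,np.degrees(np.arctan2(l[1],l[0])),cv2.minAreaRect(X[:,:2].astype(np.float32)))
cv2.imwrite("pics/w1.png",p[:,:,::-1])
E
```

```text
[ 481.7027 -125.2616  120.2642] 1.6 [-20.5245  -2.271  109.6233   0.0663  72.6767 -31.4304]
[ 232   63   34  294 8675] [   0.1995   -0.9799  480.2917 -131.6208] -78.49219 ((483.2296142578125, -147.82504272460938), (21.238506317138672, 227.15512084960938), 11.331038475036621)
```

View pics/w1.png

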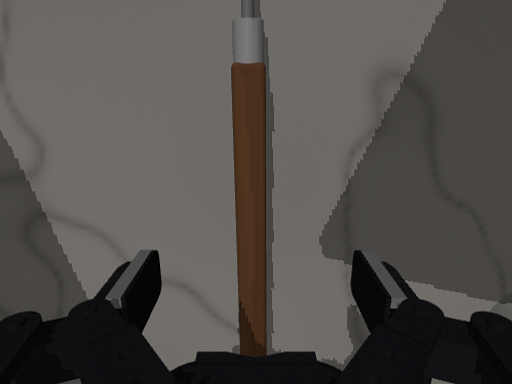

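Wrist view: shaft between the jaws, ferrule joint at (248,63); fit gives pole yaw 101.4° and grip at (478.6,-124.7).

```bash
python3 - <<'E'
from bench import sense
from h import *
s=sense(); print(delta(s,[478.6,-124.7,25.5],down(11.4)))
E
```

```text
[ 0.0948 -0.003  -0.001  -0.52   -0.07   -0.02  ]
```

Request:
carry_out(
  commands=[0.04,-0.003,-0.001,-0.5,0,0,-1,0.07,-0.003,-0.001,-0.5,0,0,-1,0.085,-0.003,-0.001,-0.5,0,0,-1,0.095,-0.003,-0.001,-0.5,0,0,-1,0.095,-0.003,-0.001,-0.5,0,0,-0.3,0.095,-0.003,-0.001,-0.5,0,0,0.2,0.095,-0.003,-0.001,-0.5,0,0,0.5,0.095,-0.003,-0.001,-0.5,0,0,1,0.095,-0.003,-0.001,-0.5,0,0,1,0.095,-0.003,-0.001,-0.5,0,0,1,0.095,-0.003,-0.001,-0.5,0,0,1,0.095,-0.003,-0.001,-0.5,0,0,1],
  grip_force=100,
)

```text
time: 3.15
tool_pos: [479.5, -125.0, 26.5]
tcp_rot: [98.9, 89.9, 20.2]
ft_force: [-1.0, 0.6, 6.4]
finger_gap: 19.6
```

Request:
carry_out(
  commands=[-0.01,0,0,0,0,0,1,-0.03,0,0,0,0,0,1,-0.06,0,0,0,0,0,1,-0.1,0,0,0,0,0,1,-0.14,0,0,4,0,0,1,-0.18,0,0,8,0,0,1,-0.22,0,0,12,0,0,1,-0.26,0,0,16.2,0,0,1,-0.3,0,0,16.2,0,0,1,-0.34,0,0,16.2,0,0,1,-0.38,0,0,16.2,0,0,1,-0.4,0,0,16.2,0,0,1],
)

```text
time: 4.65
tool_pos: [478.8, -125.2, 429.8]
tcp_rot: [87.3, 89.7, -7.5]
ft_force: [0.1, -0.6, -2.1]
finger_gap: 19.8
```

```bash
python3 - <<'E'
from bench import sense
from h import *
s=sense(); print(s["tool_pos"],s["finger_gap"],s["wrist_torque"])
g=np.array([530,173.5,410])+[-.084*250-.9965*24,-.9965*250+.084*24,15.5]
print(g,delta(s,g-45*np.array([.9965,-.084,0]),down(-4.8)))
E
```

```text
[ 478.82103443 -125.2189601   429.83208743] 19.76657278738347 [-0.04602211 -0.03174935  0.01704301]
[485.084 -73.609 425.5  ] [ 0.0041 -0.0431 -0.052  -0.01    0.01   -0.3   ]
```

Request:
carry_out(
  commands=[0,-0.02,0,0,0,0,1,0.002,-0.035,0,0,0,0,1,0.004,-0.043,-0.01,0,0,0,1,0.004,-0.043,-0.025,0,0,0,1,0.004,-0.043,-0.04,0,0,0,1,0.004,-0.043,-0.052,0,0,0,1,0.004,-0.043,-0.052,0,0,0,1,0.004,-0.043,-0.052,0,0,0,1],
)

```text
time: 5.65
tool_pos: [440.5, -69.8, 425.5]
tcp_rot: [84.4, 89.7, -10.4]
ft_force: [0.4, 0.5, -1.4]
finger_gap: 19.8
```

```bash
python3 - <<'E'
from bench import sense,optics
from h import *
import cv2
s=sense(); print(s["tool_pos"],s["tcp_rot"],s["time"])
out=[]
B=dict(top=(215,160),scene=(215,150),wrist=(0,0))
for n in("scene","top","wrist"):
    c=optics.calibration(n);p,d=optics.snapshot(n); np.savez(f"{n}1.npz",p=p,d=d,**c)
    if n!="wrist": u,v=B[n]; out.append(cv2.resize(p[v:v+60,u:u+80],(400,300),interpolation=cv2.INTER_CUBIC))
    else: w=p
ww=np.vstack([np.hstack(out),np.hstack([cv2.resize(w,(400,300)),cv2.resize(w[:180,160:400],(400,300))])])
cv2.imwrite("pics/m1.png",ww[:,:,::-1])
# predicted hook from rigid grasp
R=toolR(s).as_matrix(); G=s["tool_pos"]+R[:,0]*15.5
px=-R[:,2]; dd=R[:,1]
hk=G+250*px+24*dd; print("pred hook",hk,px,dd)
for n in("scene","top"):
    c=np.load(f"{n}1.npz"); print(n,"corner",w2px(c,hk-24*dd),"tip",w2px(c,hk+23*dd),"eye",w2px(c,[530,173.5,410]))
E
```

```text
[440.4662827  -69.77821496 425.4851548 ] [ 84.3739508   89.71665714 -10.41166969] 5.65
pred hook [485.31494909 177.33412237 409.98225627] [ 8.34289301e-02  9.96513612e-01 -4.84808956e-04] [ 0.99650186 -0.08342555  0.00492142]
scene corner [242.50772609 160.94875951] tip [251.97019566 174.33679821] eye [256.44173118 180.75770033]
top corner [251.84604646 207.71271889] tip [252.97434172 192.25177463] eye [253.52636302 185.094878  ]
```

View pics/m1.png

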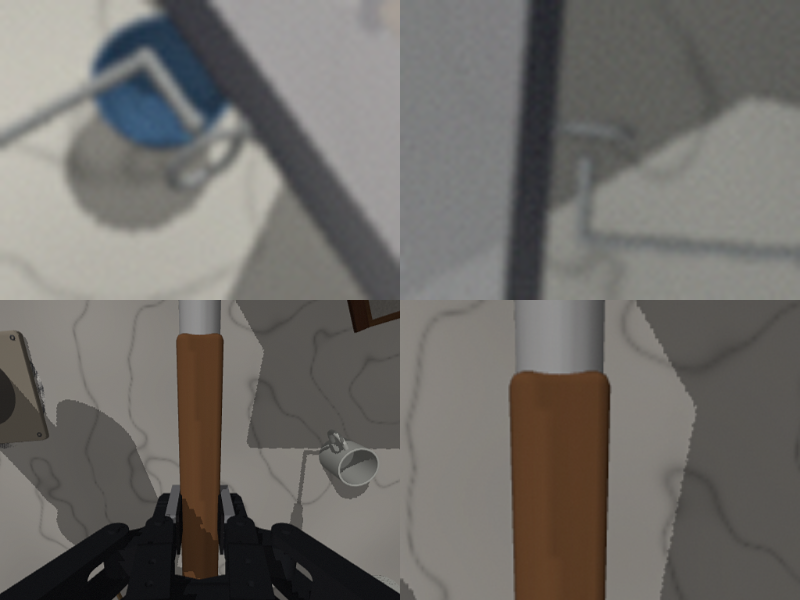

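Composite: in the scene crop the finger's corner is at (244,161) and its tip at (254,176), with the ring centre near (256,182). In the top crop the finger is at u≈252 and the ring centre at (254,186). The finger is about 4 mm too far toward the case, so I correct that and insert 41 mm.

Request:
carry_out(
  commands=[0,0,0.002,0,0,0,1,0,0,0.004,0,0,0,1,0,0.008,0.004,0,0,0,1,0,0.016,0.004,0,0,0,1,0,0.024,0.004,0,0,0,1,0,0.032,0.004,0,0,0,1,0,0.038,0.004,0,0,0,1,0,0.041,0.004,0,0,0,1,0,0.041,0.004,0,0,0,1,0,0.041,0.004,0,0,0,1],
)

```text
time: 7.05
tool_pos: [480.8, -77.6, 425.8]
tcp_rot: [85.5, 89.7, -9.3]
ft_force: [-0.7, -0.4, -1.0]
finger_gap: 19.6
```

```bash
python3 - <<'E'
from bench import sense,optics
from h import *
import cv2
s=sense(); print(s["tool_pos"],s["tcp_rot"],s["time"],s["ft_force"])
out=[]
B=dict(top=(225,160),scene=(225,155))
for n in("scene","top"):
    c=optics.calibration(n);p,d=optics.snapshot(n)
    u,v=B[n]; out.append(cv2.resize(p[v:v+45,u:u+50],(400,360),interpolation=cv2.INTER_CUBIC))
cv2.imwrite("pics/m2.png",np.hstack(out)[:,:,::-1])
E
```

```text
[480.77071983 -77.5940389  425.80499989] [85.5324866  89.70783502 -9.31100426] 7.05 [-0.7254353  -0.44801331 -1.01442857]
```

View pics/m2.png

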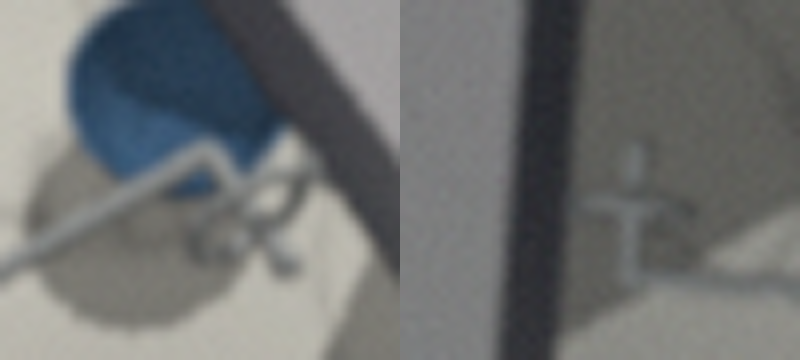

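The finger passes through the ring: in the top crop (632,205) it crosses the ring's middle, and in the scene crop the ball emerges at (285,262). Next I plan the arc.

```bash
cat > arc.py <<'E'
import sys
from bench import sense
from h import *
X=np.array([.0837,.9965,0]);Z=np.array([0,0,1.])
T0=np.array([480.8,-77.6,425.8])
def E(th): return 264*(-np.sin(th)*X-np.cos(th)*Z)+8*(-np.cos(th)*X+np.sin(th)*Z)
def T(th,lead=14): t=np.cos(th)*X-np.sin(th)*Z; return T0+E(th)-E(1.39)+lead*t
if __name__=="__main__":
    s=sense(); print(s["tool_pos"],s["ft_force"],s["finger_gap"]); lead=float(sys.argv[1])
    for th in map(float,sys.argv[2:]): print(th,delta(s,T(th,lead),down(-4.8)))
E
python3 arc.py 14 1.39 1.35 1.31 1.27 1.23 1.19 1.15 1.11 1.07 1.03 .99 .95
```

```text
[480.76088812 -77.57909559 425.85080504] [ 0.01773898 -0.03074815 -1.06333227] 19.500241152554292
1.39 [ 0.0138 -0.     -0.0025 -0.04    0.02   -0.3   ]
1.35 [ 2.41e-02 -1.00e-04 -4.90e-03 -4.00e-02  2.00e-02 -3.00e-01]
1.31 [ 3.43e-02 -1.00e-04 -7.60e-03 -4.00e-02  2.00e-02 -3.00e-01]
1.27 [ 4.44e-02 -2.00e-04 -1.08e-02 -4.00e-02  2.00e-02 -3.00e-01]
1.23 [ 0.0543 -0.0003 -0.0143 -0.04    0.02   -0.3   ]
1.19 [ 0.0641 -0.0003 -0.0183 -0.04    0.02   -0.3   ]
1.15 [ 0.0738 -0.0004 -0.0226 -0.04    0.02   -0.3   ]
1.11 [ 0.0832 -0.0004 -0.0274 -0.04    0.02   -0.3   ]
1.07 [ 0.0925 -0.0005 -0.0325 -0.04    0.02   -0.3   ]
1.03 [ 0.1015 -0.0005 -0.0379 -0.04    0.02   -0.3   ]
0.99 [ 0.1103 -0.0006 -0.0437 -0.04    0.02   -0.3   ]
0.95 [ 0.1189 -0.0006 -0.0499 -0.04    0.02   -0.3   ]
```

Request:
carry_out(
  commands=[0.005,0,-0.001,0,0,-0.3,1,0.01,0,-0.002,0,0,-0.3,1,0.014,0,-0.0025,0,0,-0.3,1,0.019,0,-0.0037,0,0,-0.3,1,0.024,0,-0.005,0,0,-0.3,1,0.034,0,-0.0076,0,0,-0.3,1,0.044,0,-0.0108,0,0,-0.3,1,0.054,0,-0.0143,0,0,-0.3,1,0.064,0,-0.0183,0,0,-0.3,1,0.074,0,-0.0226,0,0,-0.3,1],
)

```text
time: 8.4
tool_pos: [483.0, -54.8, 351.1]
tcp_rot: [-19.7, 90.0, -114.5]
ft_force: [-0.8, -0.3, -0.5]
finger_gap: 19.5
```

```bash
cat > flap.py <<'E'
from bench import sense,optics
from h import *
import cv2,sys
for n in("scene","top"):
    c=optics.calibration(n);p,d=optics.snapshot(n); P=cloud(c,d)
    X=np.array([.0837,.9965,0]);H=np.array([554.2,433.3,450]); q=P-H
    o=-(q@X); y=q@np.array([-.9965,.0837,0]); z=-q[...,2]
    m=(p.max(-1)<85)&(np.abs(y)<198)&(np.abs(y)>60)&(np.hypot(o,z)>60)&(np.hypot(o,z)<245)&(o>12)&(z>0)
    # surface lies 16 mm in front of the hinge plane
    r=np.hypot(o[m],z[m]); th=np.arctan2(o[m],z[m])-np.arcsin(np.clip(16/r,-1,1)); print(n,m.sum(),"theta",np.percentile(th,[20,50,80]).round(3))
    cv2.imwrite(f"pics/{sys.argv[1]}_{n}.png",p[:,:,::-1])
E
python3 flap.py f1; python3 arc.py 14 1.10 1.05 1.0 .95 .9 .85 .8 .75 .7 .65 .6 .55
```

```text
scene 1297 theta [1.149 1.158 1.167]
top 1172 theta [1.134 1.145 1.155]
[482.56869834 -54.5679313  350.18081298] [ 1.17209485 -0.29533148 -0.72034168] 19.751694453438716
1.1 [ 0.0099  0.0002 -0.0055 -0.02    0.      0.13  ]
1.05 [ 0.0213  0.0002 -0.012  -0.02    0.      0.13  ]
1.0 [ 0.0325  0.0002 -0.0191 -0.02    0.      0.13  ]
0.95 [ 0.0432  0.0003 -0.0268 -0.02    0.      0.13  ]
0.9 [ 0.0536  0.0003 -0.035  -0.02    0.      0.13  ]
0.85 [ 0.0635  0.0003 -0.0437 -0.02    0.      0.13  ]
0.8 [ 0.073   0.0003 -0.0528 -0.02    0.      0.13  ]
0.75 [ 0.082   0.0003 -0.0625 -0.02    0.      0.13  ]
0.7 [ 0.0906  0.0004 -0.0726 -0.02    0.      0.13  ]
0.65 [ 0.0986  0.0004 -0.0831 -0.02    0.      0.13  ]
0.6 [ 0.106   0.0004 -0.0939 -0.02    0.      0.13  ]
0.55 [ 0.113   0.0004 -0.1052 -0.02    0.      0.13  ]
```

The flap now measures 1.15 rad, just as commanded, so I continue.

Request:
carry_out(
  commands=[0.007,0,-0.004,0,0,0,1,0.016,0,-0.009,0,0,0,1,0.027,0,-0.0155,0,0,0,1,0.038,0,-0.023,0,0,0,1,0.0485,0,-0.031,0,0,0,1,0.0585,0,-0.0393,0,0,0,1,0.068,0,-0.048,0,0,0,1,0.0775,0,-0.0575,0,0,0,1,0.0865,0,-0.0675,0,0,0,1,0.095,0,-0.078,0,0,0,1,0.1024,0,-0.0885,0,0,0,1,0.106,0,-0.094,0,0,0,1],
)

```text
time: 10.0
tool_pos: [490.0, 39.8, 243.5]
tcp_rot: [-85.0, 89.8, -179.7]
ft_force: [0.3, -1.5, -0.0]
finger_gap: 19.8
```

```bash
python3 flap.py f2; python3 arc.py 14 .55 .5 .45 .4 .35 .3 .25 .2 .16 .12 .1
```

```text
scene 1103 theta [0.599 0.609 0.621]
top 1384 theta [0.566 0.588 0.605]
[489.94407288  39.72521781 243.56894961] [ 0.48138041 -0.30468898 -0.98756511] 19.83623014900879
0.55 [ 0.0064  0.0007 -0.0106  0.03    0.      0.19  ]
0.5 [ 0.0127  0.0008 -0.0222  0.03    0.      0.19  ]
0.45 [ 0.0185  0.0008 -0.034   0.03    0.      0.19  ]
0.4 [ 0.0237  0.0008 -0.0462  0.03    0.      0.19  ]
0.35 [ 0.0282  0.0008 -0.0586  0.03    0.      0.19  ]
0.3 [ 0.0321  0.0009 -0.0712  0.03    0.      0.19  ]
0.25 [ 0.0354  0.0009 -0.084   0.03    0.      0.19  ]
0.2 [ 0.0381  0.0009 -0.0969  0.03    0.      0.19  ]
0.16 [ 0.0397  0.0009 -0.1073  0.03    0.      0.19  ]
0.12 [ 0.041   0.0009 -0.1178  0.03    0.      0.19  ]
0.1 [ 0.0414  0.0009 -0.1231  0.03    0.      0.19  ]
```

Request:
carry_out(
  commands=[0.004,0.0005,-0.006,0,0,0,1,0.01,0.001,-0.017,0,0,0,1,0.016,0.001,-0.0285,0,0,0,1,0.0212,0.001,-0.04,0,0,0,1,0.0257,0.001,-0.0516,0,0,0,1,0.0298,0.001,-0.0635,0,0,0,1,0.0332,0.001,-0.075,0,0,0,1,0.036,0.001,-0.0865,0,0,0,1,0.0381,0.001,-0.097,0,0,0,1,0.0397,0.001,-0.107,0,0,0,1,0.0407,0.001,-0.114,0,0,0,1,0.041,0.001,-0.118,0,0,0,1],
)

```text
time: 11.6
tool_pos: [500.6, 157.6, 202.5]
tcp_rot: [-85.8, 89.8, 179.5]
ft_force: [0.2, -2.2, -1.1]
finger_gap: 19.9
```

```bash
python3 flap.py f3; python3 arc.py 14 .12 .1 .08 .06 .04 .02 0
```

```text
scene 755 theta [0.113 0.127 0.139]
top 1433 theta [0.078 0.092 0.115]
[500.54796499 157.63349157 202.47776357] [ 0.12883051 -0.89691366 -0.75608616] 19.265902319284894
0.12 [-1.e-04  0.e+00  6.e-04  6.e-02 -0.e+00  2.e-01]
0.1 [ 0.0004  0.     -0.0047  0.06   -0.      0.2   ]
0.08 [ 0.0007  0.     -0.01    0.06   -0.      0.2   ]
0.06 [ 0.001   0.     -0.0152  0.06   -0.      0.2   ]
0.04 [ 0.0011  0.     -0.0205  0.06   -0.      0.2   ]
0.02 [ 0.0011  0.     -0.0258  0.06   -0.      0.2   ]
0.0 [ 0.0011  0.     -0.0311  0.06   -0.      0.2   ]
```

Request:
carry_out(
  commands=[0.0003,0,-0.0025,0,0,0,1,0.0004,0,-0.005,0,0,0,1,0.0006,0,-0.0075,0,0,0,1,0.0007,0,-0.01,0,0,0,1,0.0008,0,-0.0125,0,0,0,1,0.001,0,-0.0145,0,0,0,1,0.001,0,-0.0165,0,0,0,1,0.001,0,-0.0185,0,0,0,1,0.001,0,-0.02,0,0,0,1,0.001,0,-0.0215,0,0,0,1,0.001,0,-0.0225,0,0,0,1,0.001,0,-0.0235,0,0,0,1],
)

```text
time: 13.2
tool_pos: [502.5, 181.1, 201.5]
tcp_rot: [-91.2, 89.8, 174.1]
ft_force: [0.2, -2.9, -0.5]
finger_gap: 19.7
```

```bash
python3 flap.py f4; python3 arc.py 14  .02 0 -.02 -.04
```

```text
scene 730 theta [0.016 0.035 0.046]
top 1084 theta [-0.009  0.004  0.028]
[502.49399559 181.16637818 201.48742022] [ 1.01953871 -1.20684952 -0.90089459] 19.640150598397863
0.02 [ 0.0002  0.     -0.0022  0.06   -0.01    0.2   ]
0.0 [ 1.0e-04  0.0e+00 -7.5e-03  6.0e-02 -1.0e-02  2.0e-01]
-0.02 [-1.00e-04  1.00e-04 -1.27e-02  6.00e-02 -1.00e-02  2.00e-01]
-0.04 [-4.0e-04  1.0e-04 -1.8e-02  6.0e-02 -1.0e-02  2.0e-01]
```

Request:
carry_out(
  commands=[0,0,-0.001,0,0,0,1,0,0,-0.002,0,0,0,1,0,0,-0.003,0,0,0,1,0,0,-0.004,0,0,0,1,0,0,-0.005,0,0,0,1,0,0,-0.005,0,0,0,1],
)

```text
time: 14.05
tool_pos: [502.9, 186.3, 201.5]
tcp_rot: [-95.7, 89.8, 169.5]
ft_force: [0.4, -1.2, -0.8]
finger_gap: 19.9
```

Request:
carry_out(
  commands=[0,0,-0.001,0,0,0,1,0,0,-0.002,0,0,0,1,0,0,-0.003,0,0,0,1,0,0,-0.003,0,0,0,1],
)

```text
time: 14.55
tool_pos: [502.9, 187.8, 201.1]
tcp_rot: [-60.4, 89.7, -155.1]
ft_force: [-2.5, -8.8, -1.2]
finger_gap: 19.8
```

Request:
carry_out(
  commands=[0,0,-0.001,0,0,0,1,0,0,-0.001,0,0,0,1],
)

```text
time: 14.8
tool_pos: [502.8, 187.8, 201.0]
tcp_rot: [-48.4, 89.6, -143.2]
ft_force: [-1.9, -8.7, -0.4]
finger_gap: 19.5
```

```bash
python3 flap.py f5; python3 - <<'E'
from bench import sense
from h import *
import cv2
s=sense(); print(s["tool_pos"],s["ft_force"],delta(s,s["tool_pos"],down(-4.8)))
a=cv2.imread("pics/f5_scene.png"); b=cv2.imread("pics/f5_top.png")
cv2.imwrite("pics/m3.png",np.hstack([cv2.resize(a[60:210,230:430],(480,360)),cv2.resize(b[90:260,100:250],(318,360))]))
E
```

```text
scene 717 theta [-0.008  0.011  0.023]
top 838 theta [-0.028 -0.017  0.007]
[502.83390586 187.78746278 200.98371478] [-0.67806176 -7.83340548  0.25979171] [ 0.    0.    0.   -0.    0.25  0.28]
```

View pics/m3.png

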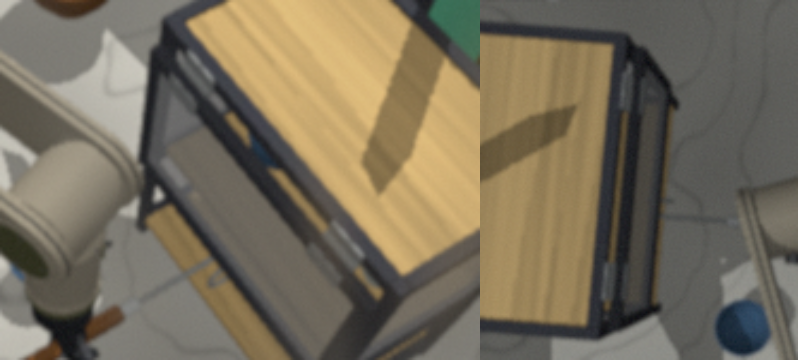

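The flap reads about 0 rad (0.011 from one camera, −0.017 from the other) against a firm stop. The picture shows it upright with the pole still hooked at (212,270). Now I centre the finger in the ring and draw it out sideways.

Request:
carry_out(
  commands=[0,0,0.003,0,0,0,1,0,0,0.007,0,0,0,1,0,0,0.011,0,0,0,1,0,0,0.0135,0,0,0,1,0,0,0.0135,0,0,0,1,0,-0.005,0.0135,0,0,0,1,0,-0.01,0.0135,0,0,0,1,0,-0.01,0.0135,0,0,0,1],
)

```text
time: 15.9
tool_pos: [491.3, 175.4, 201.1]
tcp_rot: [-49.1, 89.6, -143.9]
ft_force: [-1.0, 0.2, -0.9]
finger_gap: 19.6
```

```bash
python3 flap.py f6; python3 - <<'E'
from bench import sense
from h import *
s=sense(); print(s["tool_pos"],s["ft_force"],delta(s,s["tool_pos"]+50*np.array([-.9965,.0837,0]),down(-4.8)))
E
```

```text
scene 720 theta [-0.008  0.01   0.022]
top 835 theta [-0.028 -0.016  0.006]
[491.67525488 175.26722683 201.18295325] [ 0.43181389  0.0948607  -1.68094241] [ 2.0e-04 -5.0e-02 -0.0e+00  1.0e-02  2.5e-01  2.7e-01]
```

Request:
carry_out(
  commands=[0,-0.007,0,0,0,0,1,0,-0.014,0,0,0,0,1,0,-0.021,0,0,0,0,1,0,-0.028,0,0,0,0,1,0,-0.036,0,0,0,0,1,0,-0.044,0,0,0,0,1,0,-0.05,0,0,0,0,1,0,-0.052,0,0,0,0,1],
)

```text
time: 17.0
tool_pos: [439.5, 179.7, 201.5]
tcp_rot: [-46.1, 89.6, -140.9]
ft_force: [0.7, 0.5, -2.1]
finger_gap: 19.8
```

```bash
python3 flap.py f7; python3 - <<'E'
from bench import sense
from h import *
s=sense(); print(s["tool_pos"],s["ft_force"])
# lay down as picked up: TCP over (478.6,-124.7), yaw_y 11.4
for z in (200,60): print(delta(s,[478.6,-124.7,z],down(11.4)))
E
```

```text
scene 744 theta [-0.007  0.011  0.024]
top 852 theta [-0.028 -0.017  0.006]
[439.77041321 179.66955272 201.50784687] [-0.21146203  0.59945239 -1.61625699]
[ 2.500e-03  6.410e-02  3.001e-01 -1.618e+01  2.100e-01  2.900e-01]
[  0.1425   0.0647   0.2995 -16.18     0.21     0.29  ]
```

Request:
carry_out(
  commands=[0,0,0.02,0,0,0,1,0,0,0.05,0,0,0,1,0,0,0.085,0,0,0,1,0,0,0.12,0,0,0,1,0,0.01,0.155,-2,0,0,1,0.01,0.025,0.19,-6,0,0,1,0.03,0.04,0.225,-10,0,0,1,0.055,0.055,0.26,-14,0,0,1,0.08,0.0645,0.285,-16.2,0.2,0.3,1,0.1,0.0645,0.298,-16.2,0.2,0.3,1,0.1,0.0645,0.3,-16.2,0.2,0.3,1,0.1,0.0645,0.3,-16.2,0.2,0.3,1],
)

```text
time: 18.6
tool_pos: [479.0, -125.0, 103.3]
tcp_rot: [67.2, 89.9, -11.4]
ft_force: [-0.2, -0.9, -2.0]
finger_gap: 19.8
```

```bash
python3 - <<'E'
from bench import sense,optics
from h import *
import cv2
s=sense(); print(s["tool_pos"],s["ft_force"],s["wrist_torque"],delta(s,[478.6,-124.7,26.5],down(11.4)))
c=optics.calibration("scene");p,d=optics.snapshot("scene");P=cloud(c,d)
R=toolR(s).as_matrix(); G=s["tool_pos"]+R[:,0]*15.5
for l in (60,80): u,v=w2px(c,G+l*-R[:,2]+11*np.array([0,0,1])).round().astype(int); print(l,P[v,u])
for l in (-240,-200,-150): 
    u,v=w2px(c,G+l*-R[:,2]+11*np.array([0,0,1])).round().astype(int); print(l,P[v,u])
cv2.imwrite("pics/s8.png",cv2.resize(p[180:384,60:330,::-1],(794,600)))
E
```

```text
[ 479.0257162  -124.97290897  103.29216051] [-0.21204413 -0.86338718 -1.99092755] [-0.0082978  -0.01718879  0.01336567] [ 0.0768 -0.0004 -0.0004  0.01    0.02   -0.05  ]
60 [464.93320442 -65.57831203  96.71403353]
80 [464.50256508 -45.39584877  99.60031343]
-240 [ 526.56950002 -358.76922725   99.06636865]
-200 [ 519.88376861 -320.02821979  101.16420847]
-150 [ 508.15802667 -271.67156327  100.64008218]
```

View pics/s8.png

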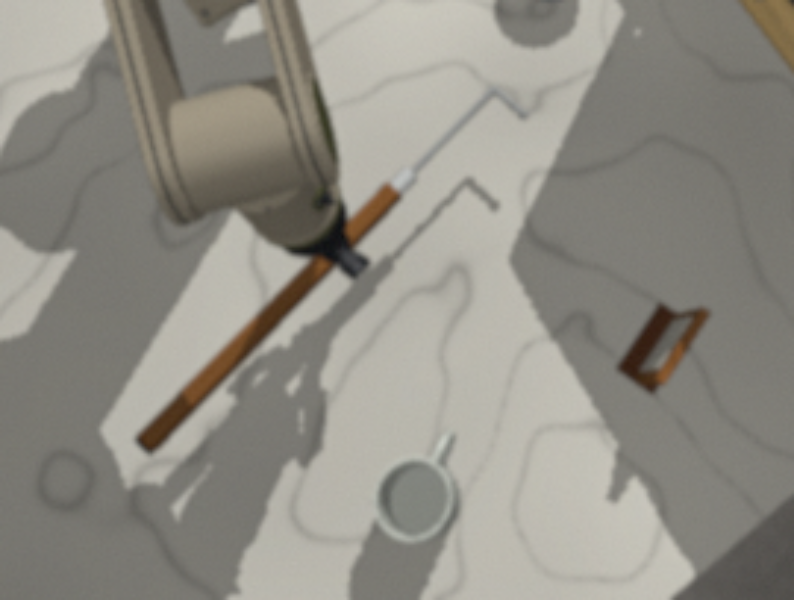

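The pole is held level with nothing under it, and the mug at (416,498) and frame at (663,348) in the crop look undisturbed. Lowering now.

Request:
carry_out(
  commands=[0.01,0,0,0,0,0,1,0.024,0,0,0,0,0,1,0.038,0,0,0,0,0,1,0.05,0,0,0,0,0,1,0.06,0,0,0,0,0,1,0.067,0,0,0,0,0,1,0.071,0,0,0,0,0,1,0.073,0,0,0,0,0,1,0.0745,0,0,0,0,0,1,0.0755,0,0,0,0,0,1,0.076,0,0,0,0,0,1],
)

```text
time: 20.02
tool_pos: [479.6, -124.9, 27.8]
tcp_rot: [62.3, 89.9, -16.2]
ft_force: [-0.2, 1.1, -0.3]
finger_gap: 19.9
```

Request:
carry_out(
  commands=[0.0007,0,0,0,0,0,1,0.0014,0,0,0,0,0,1,0.002,0,0,0,0,0,1,0.002,0,0,0,0,0,1],
)

```text
time: 20.52
tool_pos: [479.7, -125.0, 26.5]
tcp_rot: [61.1, 89.9, -17.5]
ft_force: [-3.3, 1.4, 6.6]
finger_gap: 19.8
```

Contact is made at the same height as the pickup, so I open and rise.

Request:
carry_out(
  commands=[0,0,0,0,0,0,0.4,0,0,0,0,0,0,0.2,0,0,0,0,0,0,0,0,0,0,0,0,0,-0.4,0,0,0,0,0,0,-0.8,0,0,0,0,0,0,-1,0,0,0,0,0,0,-1,-0.02,0,0,0,0,0,-1,-0.05,0,0,0,0,0,-1,-0.1,0,0,0,0,0,-1,-0.15,0,0,0,0,0,-1,-0.2,0,0,0,0,0,-1],
)

```text
time: 22.02
tool_pos: [479.1, -124.8, 228.1]
tcp_rot: [60.9, 89.9, -17.6]
ft_force: [1.1, -0.4, -0.1]
finger_gap: 85.2
```

```bash
python3 flap.py f9; python3 - <<'E'
from bench import sense
import cv2,numpy as np
s=sense(); print(s["tool_pos"],s["finger_gap"],s["time"])
a=cv2.imread("pics/f9_scene.png"); b=cv2.imread("pics/f9_top.png")
cv2.imwrite("pics/m4.png",np.hstack([cv2.resize(a,(400,300)),cv2.resize(b,(400,300))]))
for n in("scene","top"):
    o=np.load(f"{n}0.npz")["p"][:,:,::-1]; c={"scene":(150,250,330,384),"top":(260,350,110,155)}[n]
    now=cv2.imread(f"pics/f9_{n}.png")
    # bystander shift by phase correlation over mug / frame patches
    for nm,(u0,u1,v0,v1) in {"scene":{"mug":(180,225,320,375),"frame":(262,308,275,320)},"top":{"mug":(322,362,118,158),"frame":(252,286,115,147),}}[n].items():
        f=lambda i:cv2.cvtColor(np.ascontiguousarray(i[v0:v1,u0:u1]),cv2.COLOR_BGR2GRAY).astype(np.float32)
        print(n,nm,cv2.phaseCorrelate(f(o),f(now)))
E
```

```text
scene 786 theta [-0.012  0.009  0.021]
top 843 theta [-0.029 -0.016  0.007]
[ 482.50181607 -126.02334679  233.65437584] 85.09612459586394 22.125
scene mug ((0.1484960410363314, -0.29586805137946826), 0.6751347746672454)
scene frame ((0.04859254270747826, 0.5689673743538712), 1.0266653648129216)
top mug ((0.36601565179402584, -0.1847079699200691), 0.661212637424469)
top frame ((0.2679854560762571, 0.12715032132363469), 1.0192176302274067)
```

View pics/m4.png

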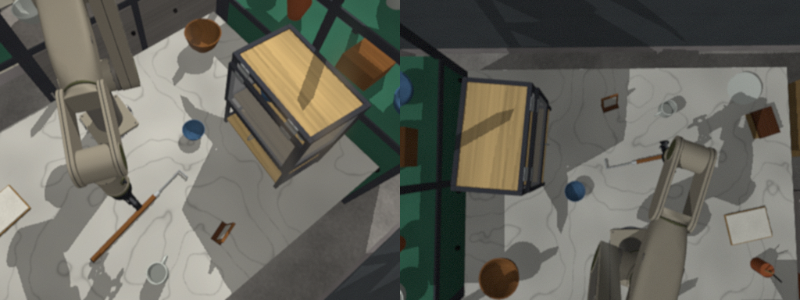

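The flap is upright and shut, the pole lies flat, and the bystanders are in place. I let the arm settle, then hand in.

Request:
carry_out(
  commands=[0,0,0,0,0,0,-1,0,0,0,0,0,0,-1,0,0,0,0,0,0,-1,0,0,0,0,0,0,-1],
)

```text
time: 22.62
tool_pos: [482.0, -125.8, 232.5]
tcp_rot: [58.6, 89.3, -20.0]
ft_force: [0.1, -0.7, -0.3]
finger_gap: 85.4
```

```bash
python3 -c "
from bench import sense,order
print(sense()['ft_force'],abs(sense()['qd']).max()); print(order.hand_in())"
```

```text
[ 0.07304529 -0.73535635 -0.27536354] 0.30264535005062715
the job is handed in; nothing more can be done
None
```

The flap is shut, the pole is unhooked and laid flat where it came from, and the job was handed in at 22.6 s.

- **Closing:** I put the hook through the eye and swung the flap down along its arc. The final approach slowed to about 8 mm/s and stopped against the stop at about 9 N.
- **Unhooking:** I centred the finger in the ring and drew it out sideways. The flap angle did not change.
- **Laying down:** I lowered the pole until it touched the table at its pickup height, then opened the gripper and raised the arm clear.

**Last checks:**
- **Flap angle:** the two cameras disagree slightly, at +0.009 and −0.016 rad, which is about the limit of the calibration. With the firm stop I took it as shut.
- **Mug and frame:** they shifted by less than about 0.6 px in the pictures, which is within noise; the match for the mug was the weaker one.
- **Bowl:** I checked it only by eye, and it looked undisturbed.
- **Forces:** no reading at the end of a move exceeded about 9 N, and I saw no contact with the case. I did not record forces within a move.

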